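# Open the two-dial combination lock of the specimen lockbox and hold up its shackle

## Task

Unlock the grey specimen lockbox: set the left dial of its combination lock to 3 and the right dial to 7, each settled in its click notch, then pull the U-shaped steel shackle straight up out of the lock and hasp, without forcing it and without disturbing the other things on the bench. Finish while holding the shackle upright and still in the gripper, its two feet at least 10 cm above the lid; do not put it down or let go.

Things in the scene. Friction and masses are not known exactly. Their poses are not given: they have to be found in the camera images.
- lockbox: grey steel lockbox, fixed; lid flat, 90 mm above the bench. Origin on the bench under the middle of the lock; x points from the lock back over the lid, y to the left, z up. The dark lock body (x -38 to 38, y -104 to 104 mm, top at 90 mm) sits on its front; the box (270 mm wide) lies behind, x 38 to 208. At x = 0: left dial y = 66, shackle legs y = 30 and -30, right dial y = -66 mm
- hasp (a joint): steel strap (84 mm wide, 5 mm thick, top 95 mm above the bench) hinged on the lid, lying forward over the lock body between the dials; the shackle's legs go down through its two eyes into the lock. 0 = flat on the lock, rad, grows as it is lifted; its weight keeps it down
- dial_left_zero (a point): position 0 of the left dial: the double tick on its bezel, on the lid's side (+x of the lockbox) of the dial, 112 mm above the bench, 22 mm from the axis. The aluminium bezel (51 mm diameter) bears ten raised ticks 36 degrees apart: 0, then 1 to 9 clockwise seen from above
- dial_left_top (a point): middle of the top of the left dial's grip bar, on its vertical axis, 144 mm above the bench. Black pointer knob: an upright bar 32 mm long, 12 mm thick, 26 mm tall (118 to 144 mm above the bench) on a round skirt of 33 mm diameter. A white line on one half of the bar's top, ending in a white-lined nose, marks the pointing end. Pinch the two flat sides from above
- dial_left (a joint): left dial's angle, rad, clockwise seen from above: 0 = pointing at the double tick (+x of the lockbox), 0.6283 (36 degrees) a click, so position 3 is 1.885; starts 2 to 4 clicks above it; stops just past 0 and 9. Let go, it springs into the nearest notch (about 0.07 N m to turn over a crest). A wheel on it blocks the left leg at every position but 3
- dial_right_zero (a point): position 0 of the right dial: the double tick on its bezel, on the lid's side (+x) of the dial; same bezel as the left one
- dial_right_top (a point): middle of the top of the right dial's grip bar, on its vertical axis, 144 mm above the bench; a dial just like the left one
- dial_right (a joint): right dial's angle, rad, clockwise seen from above, same scale and clicks as the left: position 7 is 4.398; starts 2 to 4 clicks below it. Its wheel blocks the right leg at every position but 7
- shackle: loose steel U of 12 mm round bar, 72 mm wide over its legs, 64 mm tall, about 0.2 kg; origin midway between the soles of its two feet, z up the legs, y along the top bar. In the lock its feet stand 52 mm above the bench; they must rise 43 mm straight up to leave the lock and hasp. Locked, it has about 4 mm of play upward
- shackle_bar (a point): middle of the shackle's top bar (12 mm diameter, 48 mm straight, along the lockbox's y); in the lock 110 mm above the bench, 15 mm above the hasp strap. Pinch it from above, one finger before and one behind it
- slide_mailer: flat blue slide mailer, 105 x 66 x 8 mm, lying on the lid; to be left alone
- specimen_cup_1: specimen cup with lid, 64 mm wide, 84 mm tall, left of the box; to be left alone
- specimen_cup_2: specimen cup with lid, 64 mm wide, 84 mm tall, right of the box; to be left alone
- timer: white count-down timer, 54 x 58 x 71 mm, to the right; to be left alone
- marker_pen: marker pen, 135 mm long, lying on the form pad at the left; to be left alone

How it is judged:
By the outcome, as a careful person would: the job done as asked, in the order asked, and still so for the second after the job is handed in, while the arm keeps its last pose, push and grip.
It also fails if it takes over 72 s, if anything falls off the work surface, if the arm or the gripper's body presses on something with over 40 N, if the wrist force passes 120 N, or if a joint passes its speed limit or range.

## Robot

A 6-joint arm with a two-finger parallel gripper is mounted at the origin on a cart in front of the work surface, level with it; the furniture and walls round the work are solid. World frame = base frame: x ahead of the robot, y to its left, z up, the work surface at z = 0. Lengths are in m, angles in rad, forces in N, time in s.
With the tool pointing down it reaches from about 0.375 to 0.975 m from the base axis. Payload 3.8 kg.
Tool frame: the origin (TCP) lies at the very end of the fingers, on their centre line; the grasp point (between the pads) lies 19 mm behind it; z points along the fingers, y is the line along which they close (so a half turn about z gives the same grasp; the last joint's range is limited). The gripper opens to 88 mm and grips with 3 to 60 N. Pads are 18 mm wide; open, the fingers measure 123 mm over their backs; the gripper's body (75 mm by 187 mm) begins 45 mm behind the grasp point.
Start: joints at [-1.228, 0.264, 1.604, -0, 1.274, -0.037], TCP at [0.25, -0.627, 0.239] pointing down, gripper open.
Joint ranges: [-2.63, 2.63], [-0.94, 2.18], [0.31, 2.57], [-1.31, 4.45], [0, 2.66], [-2.55, 2.55]. Speed limits (rad/s): [2.57, 2.57, 3.14, 3.14, 3.14, 3.14].

## Interface

Orientations are given as a rotation vector (axis times angle).
In Python, from cell import read_state, cams, env gives the robot as it stands. The module is installed in compiled form; this text tells all that it offers.
- The arm moves only by the tool jog_arm, never from a script. Its argument "increments" is a list of rows, each an object of numbers: "x", "y", "z": the shift along the tool's x, y, z in m; "wx", "wy", "wz": the turn, a rotation vector about the tool's x, y, z in degrees; "claw": the opening, from -1 (shut) to 1 (fully open). In form: [{"x": .., "y": .., "z": .., "wx": .., "wy": .., "wz": .., "claw": ..}, ...]. A call has 1 to 20 rows; each row shifts and turns the commanded pose from where the row before left it, along the tool's axes as they then stand; what a row does not reach is not made up. A row lasts 1/8 s, in which the tool goes at most 62.5 mm and 10.7 degrees, less where a joint would pass 70% of its speed; a pose out of reach is approached as far as the arm can. A call with a gripper value outside its range is refused whole. The fingers move at their own pace and stop on an object; the grip force is fixed at half the most. Time passes only in rows, so rows that do not move let the fingers close. It gives the time, the measured TCP pose, the force, the opening and the grip force at its end, in the units of the state.
- read_state(): the state, without advancing time (a new reading comes with each control period).
- cams.camera(name): name is "scene" or "top" or "wrist"; returns the picture (384x512x3 uint8, red, green, blue); there is no depth.
- cams.get_calibration(name): a dict with "K" (3x3 intrinsics, pixels), "world_from_camera" (4x4, takes a point from camera to world coordinates). Camera axes: x right, y down, z forward; pixel columns grow to the right and rows downward; lengths in m; the calibration is good to about 2 mm. The wrist camera is an equidistant fisheye: a pixel r from the principal point sees the ray r / f radians off the axis. A picture is of the moment at which its call begins: read the wrist's pose just before it. get_calibration takes no time and is no camera call; for the wrist camera it gives the pose at the moment of the call.
- env.hand_in(): hands the job in; it is judged then, once.
The state is a dict: "clock": time; "joint_pos": joint angles; "dq": joint speeds; "joint_efforts": joint torques, N m; "eef_pos": TCP position; "eef_rot": TCP orientation; "wrist_force": force on the tool from outside, world axes, zero at the start; "ft_torque": the same for the moment, N m; "width": finger opening in m; "grasp_force": force on a finger pad.
Only numpy, scipy, OpenCV 4.12 (cv2) and the standard library are available. Lean on these libraries where they do the work, as an engineer would, in place of code of your own. Each camera call takes 0.05 s, during which the arm holds its last target. There are 200 camera calls.

## Working session

There is one attempt and no reset: what is moved stays moved. The work goes in short steps, Python scripts to look and compute and a tool call to move; the robot and the scene stay as the last step left them, time stands still between calls to the robot, and variables do not carry over. Pictures are saved under pics/ and viewed, at most 10 in all, crops included, and the job is handed in when it is done.

Besides the shell and the picture viewer there is one more tool, called after "Emit:" as name(argument=value, ...), one argument or row to a line, values as JSON. jog_arm: Moves the arm, as the interface text tells. Its arguments: {"type":"object","properties":{"increments":{"type":"array","items":{"type":"object","properties":{"x":{"type":"number"},"y":{"type":"number"},"z":{"type":"number"},"wx":{"type":"number"},"wy":{"type":"number"},"wz":{"type":"number"},"claw":{"type":"number"}}}}},"required":["increments"]}

```bash
mkdir -p pics; python3 - <<'E'
from cell import read_state,cams
import cv2,numpy as np
s=read_state();print({k:np.round(v,3).tolist() for k,v in s.items()})
for n in("scene","top"):
    im=cams.camera(n);cv2.imwrite(f"pics/{n}0.png",im[:,:,::-1])
    c=cams.get_calibration(n);print(n,np.round(c["K"],1).tolist(),np.round(c["world_from_camera"],3).tolist())
E
```

```text
{'clock': 0.0, 'joint_pos': [-1.228, 0.265, 1.605, 0.0, 1.274, -0.037], 'dq': [0.001, -0.0, -0.0, 0.002, 0.001, 0.003], 'joint_efforts': [-0.001, -50.211, -35.688, 0.073, 0.029, -0.0], 'eef_pos': [0.25, -0.626, 0.237], 'eef_rot': [-3.083, -0.593, 0.001], 'wrist_force': [-0.019, 0.518, -0.468], 'ft_torque': [0.023, -0.005, 0.011], 'grasp_force': 0.0, 'width': 0.088}
scene [[452.0, 0.0, 245.4], [0.0, 452.0, 186.4], [0.0, 0.0, 1.0]] [[-0.504, -0.52, 0.69, -0.527], [-0.864, 0.313, -0.396, 0.61], [-0.01, -0.795, -0.607, 1.092], [0.0, 0.0, 0.0, 1.0]]
top [[465.2, 0.0, 257.0], [0.0, 465.2, 185.6], [0.0, 0.0, 1.0]] [[0.029, -0.99, 0.137, 0.366], [-1.0, -0.03, -0.001, -0.009], [0.005, -0.137, -0.991, 1.602], [0.0, 0.0, 0.0, 1.0]]
```

View pics/top0.png

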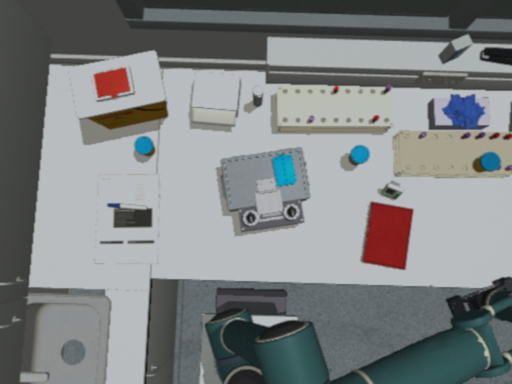

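View pics/scene0.png

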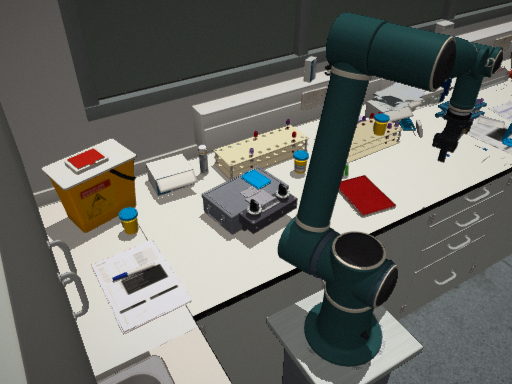

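The top view shows the lockbox at about (265,190), left bezel at (250,217), right bezel at (292,212), with the lock facing the robot. I'll cast those and zoom in.

```bash
cat > h.py <<'E'
from cell import read_state,cams,env
import cv2,numpy as np
from scipy.spatial.transform import Rotation as R
def ray(n,uv,cal=None):
    c=cal or cams.get_calibration(n);K=np.array(c["K"]);T=np.array(c["world_from_camera"])
    x=(uv[0]-K[0,2])/K[0,0];y=(uv[1]-K[1,2])/K[1,1]
    if n=="wrist":
        r=np.hypot(x,y);s=np.sin(r)/max(r,1e-9);d=np.array([x*s,y*s,np.cos(r)])
    else:d=np.array([x,y,1.])
    return T[:3,3],T[:3,:3]@d
def cast(n,uv,z,cal=None):
    o,d=ray(n,uv,cal);return o+d*(z-o[2])/d[2]
def proj(n,p,cal=None):
    c=cal or cams.get_calibration(n);K=np.array(c["K"]);T=np.array(c["world_from_camera"])
    q=T[:3,:3].T@(np.asarray(p)-T[:3,3])
    if n=="wrist":
        rr=np.hypot(q[0],q[1]);t=np.arctan2(rr,q[2]);m=q[:2]/max(rr,1e-9)*t
    else:m=q[:2]/q[2]
    return np.array([K[0,0]*m[0]+K[0,2],K[1,1]*m[1]+K[1,2]])
E
python3 - <<'E'
from h import *
L=cast("top",(250,217.5),.113);Rr=cast("top",(292,212),.113);print(L,Rr,np.linalg.norm(L-Rr))
d=Rr-L;print("box yaw deg",np.degrees(np.arctan2(d[1],d[0]))+90)
im=cv2.imread("pics/top0.png")[140:240,210:320];cv2.imwrite("pics/topz.png",cv2.resize(im,None,fx=6,fy=6,interpolation=cv2.INTER_CUBIC))
c=cams.get_calibration("wrist");s=read_state();r=R.from_rotvec(s["eef_rot"]).as_matrix()
T=np.array(c["world_from_camera"]);print(np.round(c["K"],1).tolist());print("cam in tool",np.round(r.T@(T[:3,3]-s["eef_pos"]),3),np.round(r.T@T[:3,:3],2).tolist());print("tool",np.round(r,3).tolist())
E
```

```text
[0.46794694 0.00897541 0.113     ] [ 0.48956436 -0.12514114  0.113     ] 0.13584756357471886
box yaw deg 9.156398568772758
[[297.3, 0.0, 254.4], [0.0, 297.3, 192.1], [0.0, 0.0, 1.0]]
cam in tool [ 0.078  0.    -0.145] [[-0.0, -0.95, -0.31], [1.0, -0.0, -0.0], [0.0, -0.31, 0.95]]
tool [[0.929, 0.371, -0.001], [0.371, -0.929, 0.002], [0.0, -0.002, -1.0]]
```

View pics/topz.png

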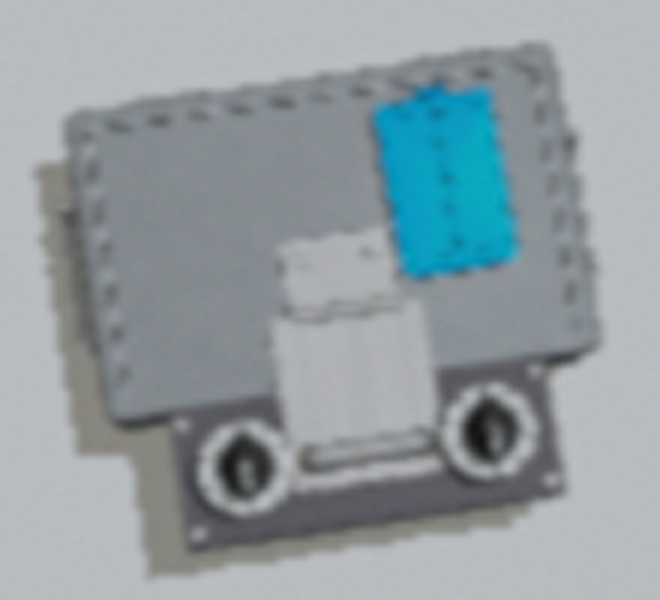

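The crop shows both bezels and bars: left dial pointing down-ish, right dial also, and the shackle between them. They match the expected layout, with yaw about 9°. I'll move the wrist camera over the lock.

Emit:
jog_arm(
  increments=[
    {"x": 0.0366,"y": -0.0457},
    {"x": 0.0366,"y": -0.0457},
    {"x": 0.0366,"y": -0.0457},
    {"x": 0.0366,"y": -0.0457},
    {"x": 0.0366,"y": -0.0457},
    {"x": 0.0366,"y": -0.0457},
    {"x": 0.0366,"y": -0.0457},
    {"x": 0.0366,"y": -0.0457},
    {"x": 0.0366,"y": -0.0457},
    {"x": 0.0366,"y": -0.0457},
    {"wz": 6.3},
    {"wz": 6.3},
    {},
    {},
  ],
)

```text
validation failed for argument at $.in...
```

```bash
python3 - <<'E'
from h import *
s=read_state();c=cams.get_calibration("wrist");im=cams.camera("wrist")[:,:,::-1].copy();cv2.imwrite("pics/w1.png",im)
import pickle;pickle.dump((c,s),open("w1.pkl","wb"))
print(s["eef_pos"],s["joint_pos"],np.round(R.from_rotvec(s["eef_rot"]).as_matrix(),3).tolist())
print(proj("wrist",[.468,.009,.113],c),proj("wrist",[.4896,-.125,.113],c))
cv2.imwrite("pics/w1z.png",cv2.resize(im,(768,576),interpolation=cv2.INTER_CUBIC))
E
```

```text
[ 0.25004122 -0.62632424  0.23752583] [-1.22788333e+00  2.64693714e-01  1.60519287e+00 -2.01970651e-05
  1.27366392e+00 -3.69231579e-02] [[0.929, 0.371, -0.001], [0.371, -0.929, 0.002], [0.0, -0.002, -1.0]]
[-54.15304511 -65.88303367] [-10.14044562 -87.05573922]
```

View pics/w1z.png

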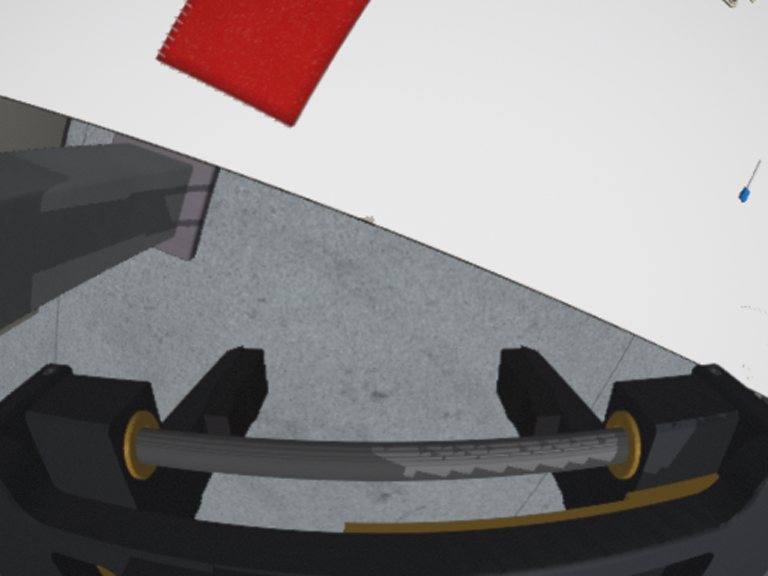

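The arm hasn't moved (the call was refused). The picture shows the fingers at the bottom and the red book at the top left. I'll retry with full rows.

Emit:
jog_arm(
  increments=[
    {"x": 0.0366,"y": -0.0457,"z": 0,"wx": 0,"wy": 0,"wz": 0,"claw": 1},
    {"x": 0.0366,"y": -0.0457,"z": 0,"wx": 0,"wy": 0,"wz": 0,"claw": 1},
    {"x": 0.0366,"y": -0.0457,"z": 0,"wx": 0,"wy": 0,"wz": 0,"claw": 1},
    {"x": 0.0366,"y": -0.0457,"z": 0,"wx": 0,"wy": 0,"wz": 0,"claw": 1},
    {"x": 0.0366,"y": -0.0457,"z": 0,"wx": 0,"wy": 0,"wz": 0,"claw": 1},
    {"x": 0.0366,"y": -0.0457,"z": 0,"wx": 0,"wy": 0,"wz": 0,"claw": 1},
    {"x": 0.0366,"y": -0.0457,"z": 0,"wx": 0,"wy": 0,"wz": 0,"claw": 1},
    {"x": 0.0366,"y": -0.0457,"z": 0,"wx": 0,"wy": 0,"wz": 0,"claw": 1},
    {"x": 0.0366,"y": -0.0457,"z": 0,"wx": 0,"wy": 0,"wz": 0,"claw": 1},
    {"x": 0.0366,"y": -0.0457,"z": 0,"wx": 0,"wy": 0,"wz": 0,"claw": 1},
    {"x": 0,"y": 0,"z": 0,"wx": 0,"wy": 0,"wz": 6.3,"claw": 1},
    {"x": 0,"y": 0,"z": 0,"wx": 0,"wy": 0,"wz": 6.3,"claw": 1},
    {"x": 0,"y": 0,"z": 0,"wx": 0,"wy": 0,"wz": 0,"claw": 1},
    {"x": 0,"y": 0,"z": 0,"wx": 0,"wy": 0,"wz": 0,"claw": 1},
  ],
)

```text
clock: 1.9
eef_pos: [0.4206, -0.0669, 0.2386]
eef_rot: [-3.131, -0.253, 0.0]
wrist_force: [-0.1, -0.2, 0.2]
width: 0.0884
grasp_force: 0.0
```

```bash
python3 - <<'E'
from h import *
s=read_state();c=cams.get_calibration("wrist");im=cams.camera("wrist")[:,:,::-1].copy();cv2.imwrite("pics/w2.png",im)
import pickle;pickle.dump((c,s),open("w2.pkl","wb"))
print(s["joint_pos"])
a=proj("wrist",[.468,.009,.113],c);b=proj("wrist",[.4896,-.125,.113],c);print(a,b)
m=((a+b)/2).astype(int);x0=max(m[0]-125,0);y0=max(m[1]-60,0);print(x0,y0)
cv2.imwrite("pics/w2z.png",cv2.resize(im[y0:y0+150,x0:x0+250],None,fx=3.2,fy=3.2,interpolation=cv2.INTER_CUBIC))
E
```

```text
[-2.16241475e-01 -2.25008293e-01  2.10205594e+00  1.33695681e-05
  1.26475949e+00  1.19322767e+00]
[181.04671661 121.28891727] [328.05828294 121.448999  ]
129 61
```

View pics/w2z.png

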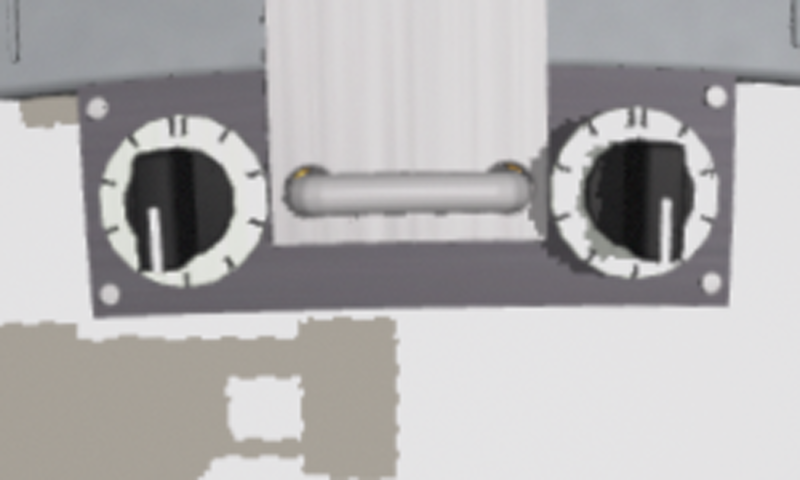

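The wrist crop shows left bezel centre ~(183,202) with double tick (179,125) and white line (153,208)->(158,270); right bezel centre ~(636,193), double tick (637,117), line (667,200)->(667,264); shackle bar (290..530,193). Now I'll measure them.

```bash
python3 - <<'E'
from h import *
import pickle
c,s=pickle.load(open("w2.pkl","rb"));im=cv2.imread("pics/w2.png")
f=lambda p:((np.array(p)+.5)/3.2-.5+[129,61])
P=lambda p,z:cast("wrist",f(p),z,c)[:2]
# bezel rings: bright mask convex hull, cast to z=.110, circle
hsv=cv2.cvtColor(im,cv2.COLOR_BGR2HSV);res={}
for n,cc in(("L",(183,202)),("R",(636,193))):
    m=((hsv[...,2]>200)).astype(np.uint8);w=np.zeros_like(m);q=f(cc);cv2.circle(w,tuple(np.int32(q)),29,1,-1);m&=w
    k,lab,st,_=cv2.connectedComponentsWithStats(m);i=1+np.argmax(st[1:,4]);pts=cv2.findNonZero((lab==i).astype(np.uint8))
    h=cv2.convexHull(pts)[:,0];W=np.array([cast("wrist",p,.112,c)[:2] for p in h]);(x,y),r=cv2.minEnclosingCircle(W.astype(np.float32));print(n,"bezel",x,y,"diam",2*r);res[n]=np.array([x,y])
d=res["L"]-res["R"];sep=np.linalg.norm(d);yaw=np.arctan2(-d[0],d[1]);print("sep",sep,"yaw",np.degrees(yaw),"mid",(res["L"]+res["R"])/2)
for n,t,l0,l1 in(("L",(179,125),(153,208),(158,270)),("R",(637,117),(667,200),(667,264))):
    T=P(t,.112);a,b=P(l0,.144),P(l1,.144);v=b-a
    ang=-(np.degrees(np.arctan2(v[1],v[0]))-np.degrees(yaw));v2=T-res[n]
    print(n,"tick yaw",np.degrees(np.arctan2(v2[1],v2[0])),np.linalg.norm(v2),"line start",a,"end",b,np.linalg.norm(v),"bar ang cw",ang%360,(ang%360)/36)
a,b=P((300,193),.110),P((520,191),.110);print("bar ends",a,b,"mid",(a+b)/2)
E
```

```text
L bezel 0.46636107563972473 0.0047645578160882 diam 0.04969654232263565
R bezel 0.49014174938201904 -0.12458601593971252 diam 0.049597784876823425
sep 0.13151840698013448 yaw 10.417311463007168 mid [ 0.47825141 -0.05991073]
L tick yaw 9.58176725466486 0.02221294409012321 line start [0.46733909 0.0051407 ] end [0.45137119 0.0019862 ] 0.01627650601306573 bar ang cw 179.24226831300678 4.978951897583522
R tick yaw 10.439901186558641 0.021949157721179672 line start [ 0.49070608 -0.12485806] end [ 0.47429325 -0.12838673] 0.016787861026390967 bar ang cw 178.2837030924589 4.952325085901636
bar ends [ 0.47314069 -0.02900196] [ 0.48391221 -0.0912548 ] mid [ 0.47852645 -0.06012838]
```

Left and right dials are both at 5 (left needs 2 clicks CCW, right 2 CW). Separation 131.5 mm, tick radius 22 mm and bezel diameter 49.7 mm all agree with the given sizes; yaw is 10.4°. Next I move above the left dial.

Emit:
jog_arm(
  increments=[
    {"x": 0.0285,"y": -0.0318,"z": 0,"wx": 0,"wy": 0,"wz": 0,"claw": -0.45},
    {"x": 0.0285,"y": -0.0318,"z": 0,"wx": 0,"wy": 0,"wz": -1.2,"claw": -0.45},
    {"x": 0,"y": 0,"z": 0.04,"wx": 0,"wy": 0,"wz": 0,"claw": -0.45},
    {"x": 0,"y": 0,"z": 0.04,"wx": 0,"wy": 0,"wz": 0,"claw": -0.45},
    {"x": 0,"y": 0,"z": 0,"wx": 0,"wy": 0,"wz": 0,"claw": -0.45},
    {"x": 0,"y": 0,"z": 0,"wx": 0,"wy": 0,"wz": 0,"claw": -0.45},
    {"x": 0,"y": 0,"z": 0,"wx": 0,"wy": 0,"wz": 0,"claw": -0.45},
  ],
)

```text
clock: 2.82
eef_pos: [0.4685, 0.0047, 0.1609]
eef_rot: [3.128, 0.283, 0.006]
wrist_force: [0.2, 0.7, 0.2]
width: 0.0246
grasp_force: 0.0
```

Emit:
jog_arm(
  increments=[
    {"x": -0.0018,"y": 0,"z": 0.013,"wx": 0,"wy": 0,"wz": 0,"claw": -0.45},
    {"x": 0,"y": 0,"z": 0.013,"wx": 0,"wy": 0,"wz": 0,"claw": -0.45},
    {"x": 0,"y": 0,"z": 0.012,"wx": 0,"wy": 0,"wz": 0,"claw": -0.45},
    {"x": 0,"y": 0,"z": 0,"wx": 0,"wy": 0,"wz": 0,"claw": -0.45},
    {"x": 0,"y": 0,"z": 0,"wx": 0,"wy": 0,"wz": 0,"claw": -1},
    {"x": 0,"y": 0,"z": 0,"wx": 0,"wy": 0,"wz": 0,"claw": -1},
    {"x": 0,"y": 0,"z": 0,"wx": 0,"wy": 0,"wz": 0,"claw": -1},
    {"x": 0,"y": 0,"z": 0,"wx": 0,"wy": 0,"wz": 0,"claw": -1},
  ],
)

```text
clock: 3.82
eef_pos: [0.4647, 0.005, 0.1203]
eef_rot: [-3.128, -0.284, 0.001]
wrist_force: [0.6, 2.6, -3.1]
width: 0.0117
grasp_force: 30.0
```

Emit:
jog_arm(
  increments=[
    {"x": 0,"y": 0,"z": 0,"wx": 0,"wy": 0,"wz": 0,"claw": -0.5},
    {"x": 0.0019,"y": 0,"z": -0.0015,"wx": 0,"wy": 0,"wz": 0,"claw": -0.5},
    {"x": 0,"y": 0,"z": 0,"wx": 0,"wy": 0,"wz": 0,"claw": -0.5},
    {"x": 0,"y": 0,"z": 0,"wx": 0,"wy": 0,"wz": 0,"claw": -1},
    {"x": 0,"y": 0,"z": 0,"wx": 0,"wy": 0,"wz": 0,"claw": -1},
    {"x": 0,"y": 0,"z": 0,"wx": 0,"wy": 0,"wz": 0,"claw": -1},
  ],
)

```text
clock: 4.58
eef_pos: [0.4671, 0.0054, 0.1224]
eef_rot: [-3.128, -0.283, -0.0]
wrist_force: [-0.4, 2.3, 1.7]
width: 0.012
grasp_force: 30.0
```

Turn left dial 72° counter-clockwise (wz negative).

Emit:
jog_arm(
  increments=[
    {"x": 0,"y": 0,"z": 0,"wx": 0,"wy": 0,"wz": -8,"claw": -1},
    {"x": 0,"y": 0,"z": 0,"wx": 0,"wy": 0,"wz": -8,"claw": -1},
    {"x": 0,"y": 0,"z": 0,"wx": 0,"wy": 0,"wz": -8,"claw": -1},
    {"x": 0,"y": 0,"z": 0,"wx": 0,"wy": 0,"wz": -8,"claw": -1},
    {"x": 0,"y": 0,"z": 0,"wx": 0,"wy": 0,"wz": -8,"claw": -1},
    {"x": 0,"y": 0,"z": 0,"wx": 0,"wy": 0,"wz": -8,"claw": -1},
    {"x": 0,"y": 0,"z": 0,"wx": 0,"wy": 0,"wz": -8,"claw": -1},
    {"x": 0,"y": 0,"z": 0,"wx": 0,"wy": 0,"wz": -8,"claw": -1},
    {"x": 0,"y": 0,"z": 0,"wx": 0,"wy": 0,"wz": -8,"claw": -1},
    {"x": 0,"y": 0,"z": 0,"wx": 0,"wy": 0,"wz": 0,"claw": -1},
    {"x": 0,"y": 0,"z": 0,"wx": 0,"wy": 0,"wz": 0,"claw": -1},
  ],
)

```text
clock: 5.95
eef_pos: [0.4679, 0.0047, 0.1225]
eef_rot: [2.365, 2.065, 0.002]
wrist_force: [3.9, -0.8, -2.1]
width: 0.0118
grasp_force: 30.0
```

Emit:
jog_arm(
  increments=[
    {"x": 0,"y": 0,"z": 0,"wx": 0,"wy": 0,"wz": 0,"claw": -0.45},
    {"x": 0,"y": 0,"z": 0,"wx": 0,"wy": 0,"wz": 0,"claw": -0.45},
    {"x": 0,"y": 0,"z": -0.02,"wx": 0,"wy": 0,"wz": 0,"claw": -0.45},
    {"x": 0,"y": 0,"z": -0.02,"wx": 0,"wy": 0,"wz": 0,"claw": -0.45},
    {"x": 0,"y": 0,"z": 0,"wx": 0,"wy": 0,"wz": 9,"claw": -0.45},
    {"x": 0,"y": 0,"z": 0,"wx": 0,"wy": 0,"wz": 9,"claw": -0.45},
    {"x": 0,"y": 0,"z": 0,"wx": 0,"wy": 0,"wz": 9,"claw": -0.45},
    {"x": 0,"y": 0,"z": 0,"wx": 0,"wy": 0,"wz": 9,"claw": -0.45},
    {"x": 0,"y": 0,"z": 0,"wx": 0,"wy": 0,"wz": 9,"claw": -0.45},
    {"x": 0,"y": 0,"z": 0,"wx": 0,"wy": 0,"wz": 9,"claw": -0.45},
    {"x": 0,"y": 0,"z": 0,"wx": 0,"wy": 0,"wz": 9,"claw": -0.45},
    {"x": 0,"y": 0,"z": 0,"wx": 0,"wy": 0,"wz": 9,"claw": -0.45},
    {"x": -0.0006,"y": 0.0438,"z": 0,"wx": 0,"wy": 0,"wz": 0,"claw": -0.45},
    {"x": -0.0006,"y": 0.0438,"z": 0,"wx": 0,"wy": 0,"wz": 0,"claw": -0.45},
    {"x": -0.0006,"y": 0.0438,"z": 0,"wx": 0,"wy": 0,"wz": 0,"claw": -0.45},
    {"x": 0,"y": 0,"z": 0,"wx": 0,"wy": 0,"wz": 0,"claw": -0.45},
    {"x": 0,"y": 0,"z": 0,"wx": 0,"wy": 0,"wz": 0,"claw": -0.45},
  ],
)

```text
clock: 8.07
eef_pos: [0.4881, -0.124, 0.1618]
eef_rot: [-3.128, -0.282, 0.002]
wrist_force: [-0.2, -0.0, 0.4]
width: 0.0241
grasp_force: 0.0
```

Emit:
jog_arm(
  increments=[
    {"x": 0.0017,"y": 0.0011,"z": 0.013,"wx": 0,"wy": 0,"wz": 0,"claw": -0.45},
    {"x": 0,"y": 0,"z": 0.013,"wx": 0,"wy": 0,"wz": 0,"claw": -0.45},
    {"x": 0,"y": 0,"z": 0.0135,"wx": 0,"wy": 0,"wz": 0,"claw": -0.45},
    {"x": 0,"y": 0,"z": 0,"wx": 0,"wy": 0,"wz": 0,"claw": -0.45},
    {"x": 0,"y": 0,"z": 0,"wx": 0,"wy": 0,"wz": 0,"claw": -0.45},
  ],
)

```text
clock: 8.7
eef_pos: [0.4907, -0.1251, 0.1226]
eef_rot: [-3.129, -0.284, 0.0]
wrist_force: [-0.4, -0.6, -0.9]
width: 0.0241
grasp_force: 0.0
```

Good; grip and turn clockwise 72°.

Emit:
jog_arm(
  increments=[
    {"x": 0,"y": 0,"z": 0,"wx": 0,"wy": 0,"wz": 0,"claw": -1},
    {"x": 0,"y": 0,"z": 0,"wx": 0,"wy": 0,"wz": 0,"claw": -1},
    {"x": 0,"y": 0,"z": 0,"wx": 0,"wy": 0,"wz": 0,"claw": -1},
    {"x": 0,"y": 0,"z": 0,"wx": 0,"wy": 0,"wz": 8,"claw": -1},
    {"x": 0,"y": 0,"z": 0,"wx": 0,"wy": 0,"wz": 8,"claw": -1},
    {"x": 0,"y": 0,"z": 0,"wx": 0,"wy": 0,"wz": 8,"claw": -1},
    {"x": 0,"y": 0,"z": 0,"wx": 0,"wy": 0,"wz": 8,"claw": -1},
    {"x": 0,"y": 0,"z": 0,"wx": 0,"wy": 0,"wz": 8,"claw": -1},
    {"x": 0,"y": 0,"z": 0,"wx": 0,"wy": 0,"wz": 8,"claw": -1},
    {"x": 0,"y": 0,"z": 0,"wx": 0,"wy": 0,"wz": 8,"claw": -1},
    {"x": 0,"y": 0,"z": 0,"wx": 0,"wy": 0,"wz": 8,"claw": -1},
    {"x": 0,"y": 0,"z": 0,"wx": 0,"wy": 0,"wz": 8,"claw": -1},
    {"x": 0,"y": 0,"z": 0,"wx": 0,"wy": 0,"wz": 0,"claw": -1},
    {"x": 0,"y": 0,"z": 0,"wx": 0,"wy": 0,"wz": 0,"claw": -1},
  ],
)

```text
clock: 10.45
eef_pos: [0.4914, -0.1236, 0.1233]
eef_rot: [-2.695, 1.609, 0.0]
wrist_force: [0.9, 7.2, 3.2]
width: 0.0117
grasp_force: 30.0
```

Emit:
jog_arm(
  increments=[
    {"x": 0,"y": 0,"z": 0,"wx": 0,"wy": 0,"wz": 0,"claw": -0.45},
    {"x": 0,"y": 0,"z": 0,"wx": 0,"wy": 0,"wz": 0,"claw": -0.45},
    {"x": 0,"y": 0,"z": -0.02,"wx": 0,"wy": 0,"wz": 0,"claw": -0.45},
    {"x": 0,"y": 0,"z": -0.02,"wx": 0,"wy": 0,"wz": 0,"claw": -0.45},
    {"x": 0,"y": 0,"z": -0.02,"wx": 0,"wy": 0,"wz": -9,"claw": -0.45},
    {"x": 0,"y": 0,"z": -0.02,"wx": 0,"wy": 0,"wz": -9,"claw": -0.45},
    {"x": 0,"y": 0,"z": -0.02,"wx": 0,"wy": 0,"wz": -9,"claw": -0.45},
    {"x": 0,"y": 0,"z": -0.017,"wx": 0,"wy": 0,"wz": -9,"claw": -0.45},
    {"x": 0,"y": 0,"z": 0,"wx": 0,"wy": 0,"wz": -9,"claw": -0.45},
    {"x": 0,"y": 0,"z": 0,"wx": 0,"wy": 0,"wz": -9,"claw": -0.45},
    {"x": 0,"y": 0,"z": 0,"wx": 0,"wy": 0,"wz": -9,"claw": -0.45},
    {"x": 0,"y": 0,"z": 0,"wx": 0,"wy": 0,"wz": -9,"claw": -0.45},
    {"x": -0.0306,"y": -0.0325,"z": 0,"wx": 0,"wy": 0,"wz": 0,"claw": -0.45},
    {"x": -0.0306,"y": -0.0325,"z": 0,"wx": 0,"wy": 0,"wz": 0,"claw": -0.45},
    {"x": 0,"y": 0,"z": 0,"wx": 0,"wy": 0,"wz": 0,"claw": -0.45},
    {"x": 0,"y": 0,"z": 0,"wx": 0,"wy": 0,"wz": 0,"claw": -0.45},
  ],
)

```text
clock: 12.45
eef_pos: [0.4194, -0.0728, 0.2402]
eef_rot: [3.128, 0.284, 0.002]
wrist_force: [0.3, 0.2, 0.5]
width: 0.0244
grasp_force: 0.0
```

```bash
python3 - <<'E'
from h import *
import pickle
s=read_state();c=cams.get_calibration("wrist");im=cams.camera("wrist")[:,:,::-1].copy();cv2.imwrite("pics/w3.png",im);pickle.dump((c,s),open("w3.pkl","wb"))
print(s["clock"],s["eef_pos"],s["eef_rot"])
m=((proj("wrist",[.4664,.0048,.113],c)+proj("wrist",[.4901,-.1246,.113],c))/2).astype(int);print(m-[125,60])
x0,y0=m-[125,60]
cv2.imwrite("pics/w3z.png",cv2.resize(im[y0:y0+150,x0:x0+250],None,fx=3.2,fy=3.2,interpolation=cv2.INTER_CUBIC))
E
```

```text
12.45 [ 0.41944915 -0.07284958  0.2401641 ] [3.12760220e+00 2.83668315e-01 2.40075813e-03]
[126  60]
```

View pics/w3z.png

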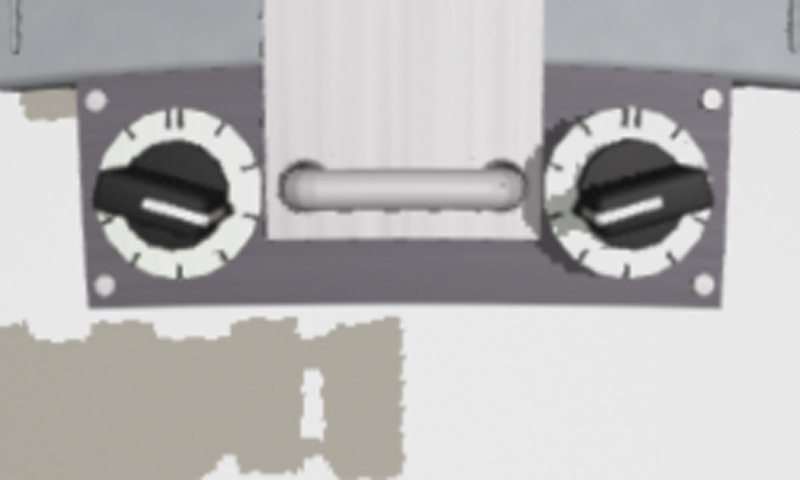

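The left line runs (145,204)->(207,220), the right (661,203)->(598,219), and the shackle bar lies (300..508,188). Checking the angles numerically.

```bash
python3 - <<'E'
from h import *
import pickle
c,s=pickle.load(open("w3.pkl","rb"))
P=lambda p,z:cast("wrist",(np.array(p)+.5)/3.2-.5+[126,60],z,c)[:2]
for n,a,b in(("L",(145,204),(207,220)),("R",(661,203),(598,219))):
    A,B=P(a,.144),P(b,.144);v=B-A;g=(10.4-np.degrees(np.arctan2(v[1],v[0])))%360;print(n,A,B,g,g/36)
print(P((300,188),.11),P((508,187),.11),(P((300,188),.11)+P((508,187),.11))/2)
E
```

```text
L [0.46597144 0.00539258] [ 0.46421722 -0.01166563] 106.27149394054443 2.9519859427929007
R [ 0.48996299 -0.12588726] [ 0.48232764 -0.11039542] 254.16302598000976 7.060084055000271
[ 0.47327348 -0.03074818] [ 0.48423816 -0.0897349 ] [ 0.47875582 -0.06024154]
```

Dials read 2.95 and 7.06, so they are settled at 3 and 7. Next: turn 90° and move above the shackle.

Emit:
jog_arm(
  increments=[
    {"x": 0.0302,"y": -0.0009,"z": 0,"wx": 0,"wy": 0,"wz": 0,"claw": -0.32},
    {"x": 0.0302,"y": -0.0008,"z": 0,"wx": 0,"wy": 0,"wz": 0,"claw": -0.32},
    {"x": 0,"y": 0,"z": 0,"wx": 0,"wy": 0,"wz": -9,"claw": -0.32},
    {"x": 0,"y": 0,"z": 0,"wx": 0,"wy": 0,"wz": -9,"claw": -0.32},
    {"x": 0,"y": 0,"z": 0,"wx": 0,"wy": 0,"wz": -9,"claw": -0.32},
    {"x": 0,"y": 0,"z": 0,"wx": 0,"wy": 0,"wz": -9,"claw": -0.32},
    {"x": 0,"y": 0,"z": 0,"wx": 0,"wy": 0,"wz": -9,"claw": -0.32},
    {"x": 0,"y": 0,"z": 0,"wx": 0,"wy": 0,"wz": -9,"claw": -0.32},
    {"x": 0,"y": 0,"z": 0.02,"wx": 0,"wy": 0,"wz": -9,"claw": -0.32},
    {"x": 0,"y": 0,"z": 0.02,"wx": 0,"wy": 0,"wz": -9,"claw": -0.32},
    {"x": 0,"y": 0,"z": 0.02,"wx": 0,"wy": 0,"wz": -9,"claw": -0.32},
    {"x": 0,"y": 0,"z": 0.02,"wx": 0,"wy": 0,"wz": -9,"claw": -0.32},
    {"x": 0,"y": 0,"z": 0.02,"wx": 0,"wy": 0,"wz": 0,"claw": -0.32},
    {"x": 0,"y": 0,"z": 0.015,"wx": 0,"wy": 0,"wz": 0,"claw": -0.32},
    {"x": 0,"y": 0,"z": 0,"wx": 0,"wy": 0,"wz": 0,"claw": -0.32},
    {"x": 0,"y": 0,"z": 0,"wx": 0,"wy": 0,"wz": 0,"claw": -0.32},
  ],
)

```text
clock: 14.5
eef_pos: [0.4787, -0.0601, 0.1252]
eef_rot: [2.012, 2.412, 0.001]
wrist_force: [-0.9, 0.9, -0.5]
width: 0.0298
grasp_force: 0.0
```

Emit:
jog_arm(
  increments=[
    {"x": 0,"y": 0,"z": 0.009,"wx": 0,"wy": 0,"wz": 0,"claw": -0.32},
    {"x": 0,"y": 0,"z": 0.009,"wx": 0,"wy": 0,"wz": 0,"claw": -0.32},
    {"x": 0,"y": 0,"z": 0.008,"wx": 0,"wy": 0,"wz": 0,"claw": -0.32},
    {"x": 0,"y": 0,"z": 0,"wx": 0,"wy": 0,"wz": 0,"claw": -0.32},
    {"x": 0,"y": 0,"z": 0,"wx": 0,"wy": 0,"wz": 0,"claw": -1},
    {"x": 0,"y": 0,"z": 0,"wx": 0,"wy": 0,"wz": 0,"claw": -1},
    {"x": 0,"y": 0,"z": 0,"wx": 0,"wy": 0,"wz": 0,"claw": -1},
    {"x": 0,"y": 0,"z": 0,"wx": 0,"wy": 0,"wz": 0,"claw": -1},
  ],
)

```text
clock: 15.5
eef_pos: [0.4782, -0.0598, 0.099]
eef_rot: [2.011, 2.412, 0.001]
wrist_force: [0.5, -0.9, 0.4]
width: 0.011
grasp_force: 30.0
```

Emit:
jog_arm(
  increments=[
    {"x": 0,"y": 0,"z": -0.003,"wx": 0,"wy": 0,"wz": 0,"claw": -1},
    {"x": 0,"y": 0,"z": -0.003,"wx": 0,"wy": 0,"wz": 0,"claw": -1},
    {"x": 0,"y": 0,"z": -0.003,"wx": 0,"wy": 0,"wz": 0,"claw": -1},
    {"x": 0,"y": 0,"z": 0,"wx": 0,"wy": 0,"wz": 0,"claw": -1},
  ],
)

```text
clock: 16.0
eef_pos: [0.478, -0.0598, 0.1081]
eef_rot: [2.012, 2.413, 0.0]
wrist_force: [-0.5, 0.8, -1.6]
width: 0.011
grasp_force: 30.0
```

Only the shackle's weight is felt, so it is free. Continue the lift.

Emit:
jog_arm(
  increments=[
    {"x": 0,"y": 0,"z": -0.005,"wx": 0,"wy": 0,"wz": 0,"claw": -1},
    {"x": 0,"y": 0,"z": -0.005,"wx": 0,"wy": 0,"wz": 0,"claw": -1},
    {"x": 0,"y": 0,"z": -0.005,"wx": 0,"wy": 0,"wz": 0,"claw": -1},
    {"x": 0,"y": 0,"z": -0.005,"wx": 0,"wy": 0,"wz": 0,"claw": -1},
    {"x": 0,"y": 0,"z": -0.005,"wx": 0,"wy": 0,"wz": 0,"claw": -1},
    {"x": 0,"y": 0,"z": -0.005,"wx": 0,"wy": 0,"wz": 0,"claw": -1},
    {"x": 0,"y": 0,"z": -0.005,"wx": 0,"wy": 0,"wz": 0,"claw": -1},
    {"x": 0,"y": 0,"z": -0.005,"wx": 0,"wy": 0,"wz": 0,"claw": -1},
    {"x": 0,"y": 0,"z": -0.005,"wx": 0,"wy": 0,"wz": 0,"claw": -1},
    {"x": 0,"y": 0,"z": -0.012,"wx": 0,"wy": 0,"wz": 0,"claw": -1},
    {"x": 0,"y": 0,"z": -0.02,"wx": 0,"wy": 0,"wz": 0,"claw": -1},
    {"x": 0,"y": 0,"z": -0.02,"wx": 0,"wy": 0,"wz": 0,"claw": -1},
    {"x": 0,"y": 0,"z": -0.02,"wx": 0,"wy": 0,"wz": 0,"claw": -1},
    {"x": 0,"y": 0,"z": -0.02,"wx": 0,"wy": 0,"wz": 0,"claw": -1},
    {"x": 0,"y": 0,"z": -0.02,"wx": 0,"wy": 0,"wz": 0,"claw": -1},
    {"x": 0,"y": 0,"z": -0.008,"wx": 0,"wy": 0,"wz": 0,"claw": -1},
    {"x": 0,"y": 0,"z": 0,"wx": 0,"wy": 0,"wz": 0,"claw": -1},
    {"x": 0,"y": 0,"z": 0,"wx": 0,"wy": 0,"wz": 0,"claw": -1},
    {"x": 0,"y": 0,"z": 0,"wx": 0,"wy": 0,"wz": 0,"claw": -1},
    {"x": 0,"y": 0,"z": 0,"wx": 0,"wy": 0,"wz": 0,"claw": -1},
  ],
)

```text
clock: 18.5
eef_pos: [0.4776, -0.0597, 0.272]
eef_rot: [-2.011, -2.412, 0.001]
wrist_force: [-0.2, 0.3, -1.8]
width: 0.0109
grasp_force: 30.0
```

```bash
python3 - <<'E'
from h import *
a=cams.camera("scene")[:,:,::-1][110:250,180:330];b=cams.camera("wrist")[:,:,::-1]
cv2.imwrite("pics/e.png",np.hstack([cv2.resize(a,(400,373),interpolation=cv2.INTER_CUBIC),cv2.resize(b,(400,300))[0:300].copy() if 0 else cv2.copyMakeBorder(cv2.resize(b,(400,300)),0,73,0,0,cv2.BORDER_CONSTANT)]))
s=read_state();print(s["eef_pos"],s["wrist_force"],np.abs(s["dq"]).max(),s["width"])
E
```

```text
[ 0.47778754 -0.05974185  0.2723269 ] [-0.41297644 -0.15091976 -2.46527953] 0.004146738298585389 0.010495896316548563
```

View pics/e.png

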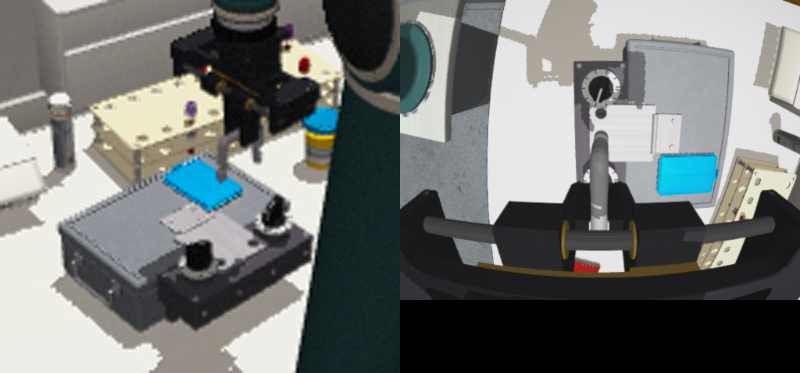

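The picture shows the shackle hanging legs-down in the gripper (left half, ~(240,150)). The hasp lies flat with its eyes empty and nothing else has moved. Its feet are about 0.225 m up, 13 cm above the lid.

```bash
python3 -c "
from cell import env;print(env.hand_in())"
```

```text
the job is handed in; nothing more can be done
None
```

The job is handed in: the left dial is at 3 and the right at 7. The shackle came straight up without forcing and is held upright and still, its feet about 13 cm above the lid; nothing else looks disturbed.

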